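# Clamp a casting mould and set the cam lever

### The job

Take the plaster casting mould out of the wooden rack and stand it upright, pouring hole up, right down in the pocket of the mould clamp; lower it in gently, do not drop it. Then swing the clamp's lever until it points the same way as the brass pointer, and leave it there. Do not shift the pointer or disturb the jars and the bowl.

Things in the scene. Friction and masses are not known exactly. Their poses are not given: they have to be found in the camera images.
- mould: White plaster casting mould, an upright block 40 mm (its x) by 60 mm (its y) by 110 mm tall (its z), 0.2 to 0.4 kg, a dark seam line in the middle of its 60 mm faces and a round dark pouring hole on top. Origin: centre of its underside. It starts standing upright in the rack. Half a turn about z makes no difference.
- rack: Fixed plywood rack. Origin: centre of its underside. The mould stands on its 110 x 110 mm base, 10 mm thick. Upright cheeks (14 mm thick, 56 mm long, 110 mm tall) stand 2.5 mm from the mould's +x and -x faces, flush with its top at 120 mm above the table, so no finger fits there; the mould's +y and -y ends are open and can be gripped across the 60 mm.
- clamp: Fixed grey clamp, origin on the table under the pocket's middle. Base 20 mm thick, x -65..65, y -130..70 mm. Jambs at the pocket's y ends: inner faces y -33 and 33, 20 thick, 36 wide (x), tops 130 mm above the table, level with a seated mould's top, so there the mould must be held by its 40 mm sides. Lips at the x sides: inner faces x -23 and 23, 10 thick, tops 40 mm above the table.
- clamp_seat (a point): Centre of the pocket's floor, 20 mm above the table, axes as the clamp's. The pocket is 46 mm (x) by 66 mm (y). The mould's origin comes to this point, the mould's x axis along the clamp's x axis (either way round).
- lever_hinge (a point): Point on the lever's hinge axis, in the lever's plane of swing: clamp x 0, y -95 mm, 90 mm above the table; axes as the clamp's. The lever swings in the clamp's x-z plane.
- lever_grip (a point): Middle of the lever's black round handle (24 mm diameter, 55 mm long, along the lever), 128 mm from the hinge. The point's z axis points along the lever, outward; its y axis is the hinge axis. The handle can be pinched across the hinge axis from above.
- lever (a joint): Angle of the lever, rad. 0: it leans 0.9 rad from vertical towards the clamp's -x (the robot's side); it grows towards +x, 0.9 is upright, 1.7 is its far stop. It is moderately stiff and stays where it is left.
- pointer_tip (a point): Tip of the brass pointer, a flat bar with a diamond head on the outer side (-y) of the round scale plate (110 mm diameter) at the lever's hinge, 80 mm from the same hinge axis, 29 mm beyond the lever's plane. The point's z axis points along the pointer, outward.
- pointer (a joint): Angle of the pointer, rad, counted like the lever's: the lever is set when both values are equal. Very stiff; it is not to be moved.
- brush_jar: Bystander: cream jar with brushes, 76 mm diameter, 190 mm tall with the brushes, loose. Origin: centre of its underside.
- clay_bowl: Bystander: grey-brown clay bowl, 124 mm diameter, 70 mm tall, loose. Origin: centre of its underside.
- slip_jar: Bystander: cream jar with a white lid, 76 mm diameter, 100 mm tall, loose. Origin: centre of its underside.
Not all that is in view belongs to the job. What is shaped like the mould but orange or purple is not meant.

How it is judged (in metres and radians):
On the way, in this order (a step that is already met when the one before it is completed fails the run):
1. the mould stands upright on the floor of the clamp's pocket (horizontal distance between mould and clamp_seat below 0.008 m and z of mould in the frame of clamp_seat below 0.005 m and angle between mould's own z axis and vertical below 0.08 rad and angle between the x axis of mould and the x axis of clamp_seat, either way round below 0.2 rad), for 0.2 s.
2. the lever points the same way as the pointer, within 0.1 rad (angle between the z axis of lever_grip and the z axis of pointer_tip, either way round below 0.1 rad), for 0.2 s.
At the end, for the whole second after the job is handed in: The mould stands upright (within 0.08 rad), pouring hole up, on the floor of the clamp's pocket (origin within 8 mm sideways of clamp_seat and less than 5 mm above it, x axes within 0.2 rad either way round), and the lever is within 0.1 rad of the pointer; all at rest (all of step 1 and angle between the z axis of lever_grip and the z axis of pointer_tip, either way round below 0.1 rad and velocity of joint lever between -0.05 and 0.05 rad/s and linear speed of mould below 0.02 m/s); the robot touches nothing.
It fails at once if the mould is dropped into the clamp (faster than 0.45 m/s when less than 35 mm above the pocket's floor) (horizontal distance between mould and clamp_seat below 0.03 m and z of mould in the frame of clamp_seat below 0.035 m and linear speed of mould above 0.45 m/s).
It fails at once if the pointer is shifted (its tip by more than 8 mm) (distance of pointer_tip from where it was at the start of the episode above 0.008 m).
It fails at once if a jar or the bowl is pushed more than 30 mm away (distance of any of brush_jar, clay_bowl, slip_jar from where it was at the start of the episode above 0.03 m).
It also fails if it takes over 69 s, if anything falls off the work surface, if the arm or the gripper's body presses on something with over 40 N, if the wrist force passes 120 N, or if a joint passes its speed limit or range.

### The arm

A 6-joint arm with a two-finger parallel gripper is mounted at the origin on the work surface. World frame = base frame: x ahead of the robot, y to its left, z up, the work surface at z = 0. Lengths are in mm, angles in rad, forces in N, time in s.
With the tool pointing down it reaches from about 275 to 750 mm from the base axis. Payload 10.2 kg.
Tool frame: the origin (TCP) lies between the finger pads; the fingertips stand 8 mm ahead of it and the grasp point (between the pads) lies 11 mm behind it; z points along the fingers, y is the line along which they close (so a half turn about z gives the same grasp; the last joint's range is limited). The gripper opens to 85 mm and grips with 20 to 120 N. Pads are 22 mm wide; open, the fingers measure 114 mm over their backs; the gripper's body (76 mm by 85 mm) begins 54 mm behind the grasp point. The pads swing forward as they close: fully open they stand 13 mm farther back than shut.
Start: joints at [-1.325, 0.313, 1.498, -0, 1.331, -0.223], TCP at [237.192, -468.371, 239.294] pointing down, gripper open.
Joint ranges: [-2.94, 2.94], [-0.97, 2.17], [0.19, 2.56], [-1.23, 4.37], [0.02, 3.11], [-2.88, 2.88]. Speed limits (rad/s): [2.39, 2.39, 3.01, 3.14, 3.14, 3.14].

### API

Orientations are given as a unit quaternion [w, x, y, z].
In Python, from rig import * gives the robot as it stands.
- The arm moves only by the shell command python3 -m handwheel 'ROWS' [FORCE]. ROWS is JSON, a list that holds one entry, the list of rows, each a list of 7 numbers: the shift along the world's x, y, z in mm, then the turn, a rotation vector about the world's x, y, z in degrees, then the opening, from -1 (shut) to 1 (fully open). A call has 1 to 8 rows; each row shifts and turns the commanded pose from where the row before left it; what a row does not reach is not made up. A row lasts 1/8 s, in which the tool goes at most 62.5 mm and 10.7 degrees, less where a joint would pass 70% of its speed; a pose out of reach is approached as far as the arm can. A call is refused whole if a number of a shift passes 62.5 or a number of a turn 10.7, either way. A call with a gripper value outside its range is refused whole. The fingers move at their own pace and stop on an object; FORCE is the grip in N (left out, the last holds). Time passes only in rows, so rows that do not move let the fingers close. It gives the time, the measured TCP pose, the force, the opening and the grip force at its end, in the units of the state.
- sense(): the state, without advancing time (a new reading comes with each control period).
- capture(name): name is "scene" or "side" or "wrist"; returns a dict with "image" (480x640x3 uint8, red, green, blue), "fx", "fy", "cx", "cy" (pixels), "rvec" (rotation vector, rad) and "tvec" (3), from world to camera coordinates, as OpenCV has them; the wrist camera has in their place "hand_eye" (4x4, takes a point from camera to tool coordinates, whose origin is the TCP and whose axes are the flange's). Camera axes: x right, y down, z forward; pixel columns grow to the right and rows downward; lengths in mm; the calibration is good to about 2 mm. A picture is of the moment at which its call begins: read the wrist's pose just before it. There is no depth.
- finish_job(): hands the job in; it is judged then, once.
The state is a dict: "time_s": time; "joints": joint angles; "dq": joint speeds; "tau": joint torques, N m; "eef_pos": TCP position; "ee_rot": TCP orientation; "force": force on the tool from outside, world axes, zero at the start; "wrist_torque": the same for the moment, N m; "grip_width": opening from 0.0 (shut) to 1.0 (fully open); "grip_force": force on a finger pad.
Only numpy, scipy, OpenCV 4.12 (cv2) and the standard library are available. Lean on these libraries where they do the work, as an engineer would, in place of code of your own. Each camera call takes 0.05 s, during which the arm holds its last target. There are 200 camera calls.

## Working session

There is one attempt and no reset: what is moved stays moved. The work goes in short steps, Python scripts to look and compute and a shell command to move; the robot and the scene stay as the last step left them, time stands still between calls to the robot, and variables do not carry over. Pictures are saved under pics/ and viewed, at most 10 in all, crops included, and the job is handed in when it is done.

```bash
mkdir -p pics
python3 - <<'E'
from rig import *
import cv2
s=sense();print(s)
for n in("scene","side"):
    c=capture(n);cv2.imwrite(f"pics/{n}0.png",c["image"][:,:,::-1]);print(n,c["fx"],c["fy"],c["cx"],c["cy"],c["rvec"],c["tvec"])
E
```

```text
{'time_s': 0.0, 'joints': array([-1.32541783e+00,  3.13488719e-01,  1.49847362e+00, -1.05847286e-05,
        1.33096791e+00, -2.23401973e-01]), 'dq': array([-9.05879921e-04, -5.97678284e-04, -5.20179363e-04,  1.39917432e-03,
        6.02697782e-05, -2.47056814e-03]), 'tau': array([-3.48226768e-04, -4.12268865e+01, -2.59741598e+01, -1.73111512e-04,
        4.21758508e-03,  4.90697616e-06]), 'eef_pos': array([ 237.11745351, -468.11959404,  238.70149441]), 'ee_rot': array([-6.68703165e-04,  9.72655630e-01,  2.32251110e-01, -1.24885387e-05]), 'force': array([0.26382983, 0.02122737, 1.63560807]), 'wrist_torque': array([0.02660848, 0.00951372, 0.00116343]), 'grip_force': 0.0, 'grip_width': 1.0011205801057148}
scene 566.0058343139333 566.0058343139333 313.78700669452934 235.86802242395686 [ 1.53322991  2.27660882 -0.66481092] [ 220.08861636 -348.99923743 1876.62947876]
side 565.947493986668 565.947493986668 322.7825143225302 246.6102522968313 [ 0.01469719 -2.87223992  1.26719574] [ 533.70747167  106.62413363 1413.83531208]
```

View pics/scene0.png

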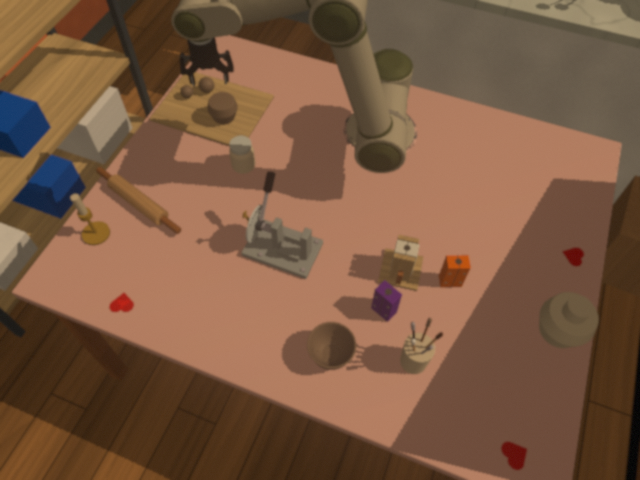

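View pics/side0.png

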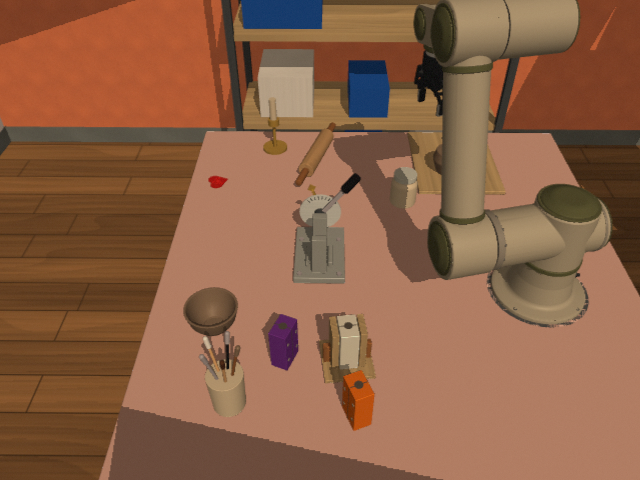

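The scene view shows the clamp at about (285,240), the rack and mould at (405,260), orange and purple decoys beside it, the slip jar at (241,152), the bowl at (333,345) and the brush jar at (418,350). In the side view, the clamp is at (320,255), the mould top at (348,325) and the pointer tip near (311,188). I'll enlarge both for accurate pixels.

Run:
```python
import cv2,numpy as np
S=cv2.imread("pics/scene0.png");D=cv2.imread("pics/side0.png")
def crop(I,x,y,w,h,k,name):
    C=cv2.resize(I[y:y+h,x:x+w],None,fx=k,fy=k,interpolation=cv2.INTER_CUBIC)
    for i in range(0,w,20):
        cv2.putText(C,str(x+i),(i*k,8),0,.3,(0,255,0),1);cv2.line(C,(i*k,10),(i*k,14),(0,255,0),1)
    for i in range(20,h,20):
        cv2.putText(C,str(y+i),(0,i*k+3),0,.3,(0,255,0),1);cv2.line(C,(20,i*k),(24,i*k),(0,255,0),1)
    return C
a=crop(D,285,165,80,120,5,0);b=crop(D,310,300,80,120,5,0)
cv2.imwrite("pics/sidez.png",np.hstack([a,b]))
a=crop(S,230,160,100,120,4,0);b=crop(S,370,220,100,120,4,0)
cv2.imwrite("pics/scenez.png",np.hstack([a,b]))
```

```text
(no output)
```

View pics/sidez.png

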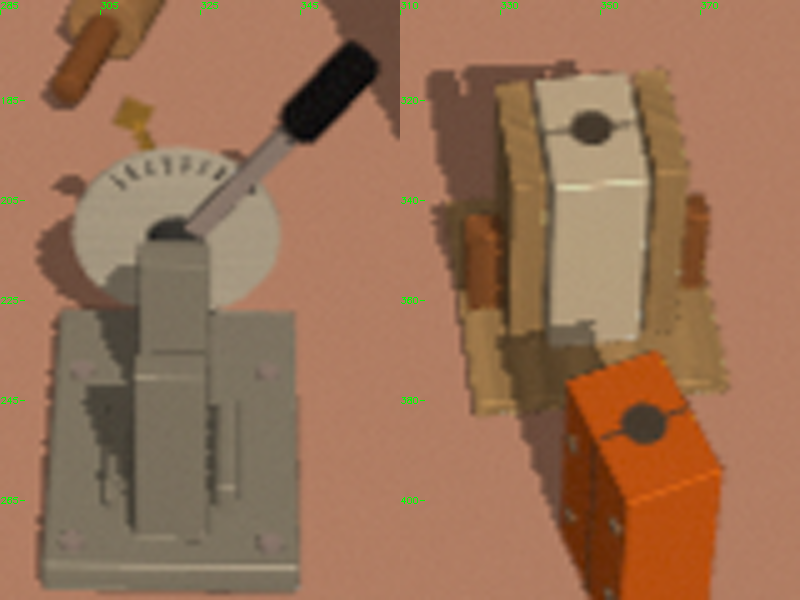

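View pics/scenez.png

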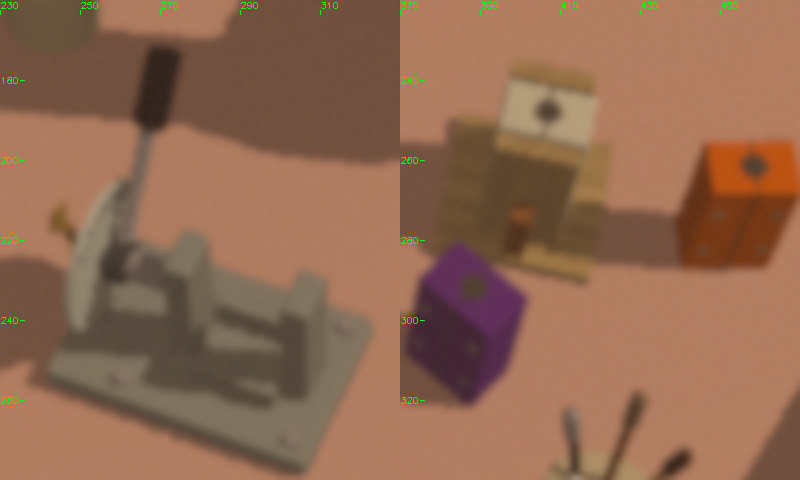

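Side crop: mould top corners are roughly (340,337), (360,336), (356,315) and (337,316); the base-top corners of the clamp are (297,227), (344,227), (294,278) and (345,279); the pointer tip is at about (309,185). The scene crop shows the same points: hole (407,247), clamp corners (242,253), (306,276), (322,240), pointer tip (244,211), handle (269,182). Next I fit the poses from these.

```bash
cat > fit.py <<'E'
import numpy as np,cv2
from scipy.optimize import least_squares
K={"scene":(566.006,313.787,235.868,[1.53322991,2.27660882,-0.66481092],[220.08861636,-348.99923743,1876.62947876]),
"side":(565.947,322.783,246.610,[0.01469719,-2.87223992,1.26719574],[533.70747167,106.62413363,1413.83531208])}
def proj(n,P):
    f,cx,cy,r,t=K[n]
    return cv2.projectPoints(np.array(P,float).reshape(-1,1,3),np.array(r),np.array(t),np.array([[f,0,cx],[0,f,cy],[0,0,1]]),None)[0].reshape(-1,2)
def Z(n,u,v):
    k,ox,oy={"D1":(5,285,165),"D2":(5,230,300),"S1":(4,230,160),"S2":(4,270,220)}[n]
    return ("side" if n[0]=="D" else "scene",(u+.5)/k-.5+ox,(v+.5)/k-.5+oy)
def W(p,q):
    c,s=np.cos(p[2]),np.sin(p[2]);q=np.array(q,float)
    return np.array([p[0]+c*q[0]-s*q[1],p[1]+s*q[0]+c*q[1],q[2]])
def fit(pts,x0,full):
    def res(p):
        return np.ravel([proj(o[0],full(p,q))[0]-o[1:] for o,q in pts])
    s=least_squares(res,x0,loss="soft_l1");return s.x,res(s.x).reshape(-1,2)
E
python3 - <<'E'
from fit import *
np.set_printoptions(precision=2,suppress=True)
cl=[(Z("D1",60,312),(65,-130,20)),(Z("D1",297,312),(-65,-130,20)),(Z("D1",43,567),(65,70,20)),(Z("D1",298,569),(-65,70,20)),
(Z("D1",136,378),(18,53,130)),(Z("D1",208,380),(-18,53,130)),(Z("D1",138,352),(18,33,130)),(Z("D1",208,353),(-18,33,130)),
(Z("S1",48,372),(65,-130,20)),(Z("S1",303,465),(65,70,20)),(Z("S1",370,320),(-65,70,20))]
for y0 in(0,.3,-.3):
    p,r=fit(cl,[500,-100,y0],W)
    print("clamp",p,abs(r).max())
print(r)
mo=[(Z("D2",550,186),(20,30,120)),(Z("D2",648,182),(-20,30,120)),(Z("D2",630,73),(-20,-30,120)),(Z("D2",536,80),(20,-30,120)),(Z("D2",591,127),(0,0,120)),
(Z("D2",548,343),(20,30,10)),(Z("D2",640,340),(-20,30,10)),
(Z("S2",510,80),(-20,-30,120)),(Z("S2",598,97),(-20,30,120)),(Z("S2",586,147),(20,30,120)),(Z("S2",497,133),(20,-30,120)),(Z("S2",547,110),(0,0,120))]
m,r=fit(mo,[500,100,0],W);print("mould",m);print(r)
d=lambda a,L,y:(L*np.sin(a-.9),y,90+L*np.cos(a-.9))
for nm,L,y,o in(("lever",128,-95,[Z("D1",332,92),Z("S1",158,88)]),("leverEnd",155.5,-95,[Z("D1",366,50),Z("S1",166,47)]),("pointer",80,-124,[Z("D1",118,97),Z("S1",58,205)])):
    for oo in(o,o[:1],o[1:]):
        a,r=fit([(x,0) for x in oo],[.9],lambda q,_:W(p,d(q[0],L,y)));print(nm,a,r.ravel())
for nm,px in(("slip","side"),):pass
def back(n,u,v,z):
    s=least_squares(lambda q:proj(n,[q[0],q[1],z])[0]-[u,v],[400,0]);return s.x
print("slip lid",back("side",406,174,95),back("scene",241,143,95));print("bowl",back("side",211,304,70));print("brush",back("side",226,372,90))
print("purple",back("side",286,325,110),"orange",back("side",358,384,110))
E
```

```text
clamp [543.45 -83.61  -0.  ] 1.472682172554471
clamp [543.45 -83.61  -0.  ] 1.4726821818838403
clamp [543.45 -83.61  -0.  ] 1.4726821670464005
[[ 0.07 -1.05]
 [-0.21 -0.55]
 [-0.38 -0.26]
 [ 0.66 -0.07]
 [-0.51  0.38]
 [ 0.16  0.14]
 [-0.67  0.07]
 [ 0.24  0.02]
 [-0.88 -0.31]
 [ 0.7   0.19]
 [ 1.47 -0.47]]
mould [480.05 220.2   31.52]
[[ 0.33  0.48]
 [ 0.24 -0.22]
 [-0.28 -0.75]
 [-0.28 -0.76]
 [-0.02  0.12]
 [-0.4   1.16]
 [-0.47  0.27]
 [-0.28 -0.99]
 [ 0.02  0.04]
 [ 0.3   0.07]
 [-0.04 -1.86]
 [ 0.17  0.33]]
lever [0.25] [-0.25  0.23  0.12 -0.19]
lever [0.25] [-0.17  0.27]
lever [0.26] [-0.05 -0.09]
leverEnd [0.26] [-0.45  1.23  0.03  0.5 ]
leverEnd [0.26] [-0.56  1.16]
leverEnd [0.25] [0.2  0.41]
pointer [1.21] [ 2.59  0.29 -0.33  1.34]
pointer [1.29] [0.23 0.96]
pointer [1.16] [0.22 0.1 ]
slip lid [ 299.64 -358.26] [ 296.31 -356.31]
bowl [786.   120.37]
brush [722.89 317.68]
purple [608.99 212.97] orange [463.4  356.29]
```

Fits agree with the given sizes: clamp (543,-84) with yaw ≈ 0, mould (480,220) with yaw ≈ 0.10, lever ≈ 0.25, pointer ≈ 1.2 (rough). From the start side I'll take a wrist look at the pointer plate to refine that.

```bash
python3 -m handwheel '[[[50,0,15,0,0,-10.5,1],[50,0,15,0,0,-10.5,1],[50,0,10,10,0,0,1],[50,0,0,10,0,0,1],[30,0,0,10,0,0,1],[0,0,0,10,0,0,1],[0,0,0,0,0,0,1],[0,0,0,0,0,0,1]]]'
cat > wr.py <<'E'
from rig import *
import numpy as np,cv2,json,sys
from scipy.spatial.transform import Rotation as R
def look(name):
    s=sense();c=capture("wrist");cv2.imwrite(f"pics/{name}.png",c["image"][:,:,::-1])
    q=s["ee_rot"];T=np.eye(4);T[:3,:3]=R.from_quat([q[1],q[2],q[3],q[0]]).as_matrix();T[:3,3]=s["eef_pos"]
    M=T@np.array(c["hand_eye"])
    np.savez(f"pics/{name}.npz",M=M,k=[c["fx"],c["fy"],c["cx"],c["cy"]]);print(s["time_s"],s["eef_pos"],s["force"]);print(M.round(3));print(np.array(c["hand_eye"]).round(3))
def pj(name,P):
    d=np.load(f"pics/{name}.npz");M=d["M"];k=d["k"];p=(np.array(P,float)-M[:3,3])@M[:3,:3]
    return np.array([k[0]*p[0]/p[2]+k[2],k[1]*p[1]/p[2]+k[3]])
if __name__=="__main__":look(sys.argv[1])
E
python3 wr.py w1
```

```text
time_s: 1.1
eef_pos: [466.7, -468.3, 280.4]
ee_rot: [-0.338, 0.94, 0.048, 0.018]
force: [-0.1, 0.0, 1.5]
grip_width: 0.999
grip_force: 0.0
1.1 [ 466.65823236 -468.28243498  280.37642246] [-0.07860378  0.01099243  1.47708133]
[[ 1.02000e-01 -9.42000e-01 -3.20000e-01  5.48332e+02]
 [-7.67000e-01 -2.79000e-01  5.77000e-01 -5.47718e+02]
 [-6.33000e-01  1.87000e-01 -7.51000e-01  3.90321e+02]
 [ 0.00000e+00  0.00000e+00  0.00000e+00  1.00000e+00]]
[[-1.00000e-03 -9.46000e-01 -3.23000e-01  8.23060e+01]
 [ 1.00000e+00 -1.00000e-03  1.00000e-03 -4.53000e-01]
 [-1.00000e-03 -3.23000e-01  9.46000e-01 -1.35255e+02]
 [ 0.00000e+00  0.00000e+00  0.00000e+00  1.00000e+00]]
```

View pics/w1.png

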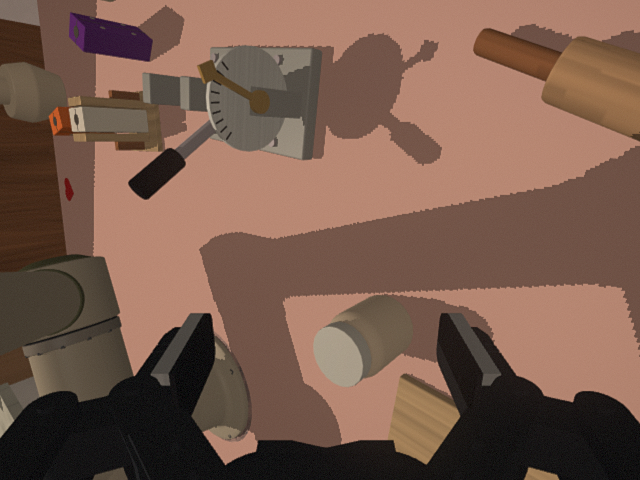

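The wrist image shows the plate head-on: pointer hub (260,102), pointer tip (203,66), lever handle centre (157,174), clamp base corners about (321,46) and (307,159). I'll fit both angles here.

Run:
```python
from wr import *
from fit import W
from scipy.optimize import least_squares
np.set_printoptions(precision=3,suppress=True)
d=lambda a,L,y:(L*np.sin(a-.9),y,90+L*np.cos(a-.9))
def f(p,full=True):
    c=p[:3];r=[]
    for q,u in(((0,-126,90),(260,102)),(d(p[3],128,-95),(157,174)),(d(p[3],155.5,-95),(139,189)),(d(p[4],80,-124),(203,66)),((65,-130,0),(321,46)),((-65,-130,0),(307,159)),((65,70,20),(211,47))):
        r.append(pj("w1",W(c,q))-u)
    return np.ravel(r)
s=least_squares(f,[543,-84,0,.25,1.2],loss="soft_l1",x_scale=[10,10,.1,.1,.1]);print(s.x,f(s.x).reshape(-1,2))
g=lambda a:f(np.r_[543.4,-83.6,0,a])
s=least_squares(g,[.25,1.2]);print(s.x,g(s.x).reshape(-1,2))
```

```text
[542.899 -82.597   0.001   0.251   1.225] [[ 0.141 -0.821]
 [ 0.596 -0.661]
 [-2.468  2.971]
 [-5.736 -0.291]
 [ 1.226  3.535]
 [ 5.35   0.059]
 [-2.808 -0.303]]
[0.253 1.233] [[ 0.784 -1.153]
 [ 0.876 -1.174]
 [-2.285  2.432]
 [-4.899 -1.428]
 [ 1.93   3.158]
 [ 5.932 -0.139]
 [-2.376 -0.717]]
```

Both cameras agree: clamp (543,-83), pointer ≈ 1.23. Now I untilt and travel high to above the rack.

```bash
python3 -m handwheel '[[[0,20,20,-10,0,0,1],[0,40,20,-10,0,0,1],[0,55,0,-10,0,0,1],[0,55,0,-10,0,0,1],[3,60,0,0,0,0,1],[3,60,0,0,0,0,1],[3,60,0,0,0,0,1],[3,60,0,0,0,0,1]]]'
python3 -m handwheel '[[[3,60,0,0,0,0,1],[0,60,0,0,0,0,1],[0,60,0,0,0,0,1],[-30,55,0,0,0,0,1],[-20,20,0,0,0,0,1],[0,0,0,0,0,0,1],[0,0,0,0,0,0,1]]]'
python3 wr.py w2
```

```text
time_s: 2.15
eef_pos: [477.1, -56.1, 321.4]
ee_rot: [0.003, 0.999, 0.052, 0.003]
force: [0.4, 0.4, 0.7]
grip_width: 1.002
grip_force: 0.0
time_s: 3.02
eef_pos: [431.3, 195.9, 320.4]
ee_rot: [0.001, 0.999, 0.051, 0.002]
force: [-0.0, -0.1, 0.2]
grip_width: 1.002
grip_force: 0.0
3.025 [431.34622233 195.88629702 320.41040651] [-0.00067471 -0.14870724  0.15400063]
[[ 1.03000e-01 -9.42000e-01 -3.18000e-01  5.12678e+02]
 [-9.95000e-01 -9.60000e-02 -3.70000e-02  2.04633e+02]
 [ 4.00000e-03  3.20000e-01 -9.47000e-01  4.56034e+02]
 [ 0.00000e+00  0.00000e+00  0.00000e+00  1.00000e+00]]
[[ 0.00000e+00 -9.46000e-01 -3.23000e-01  8.22560e+01]
 [ 1.00000e+00 -0.00000e+00  1.00000e-03  5.00000e-02]
 [-1.00000e-03 -3.23000e-01  9.46000e-01 -1.35348e+02]
 [ 0.00000e+00  0.00000e+00  0.00000e+00  1.00000e+00]]
```

View pics/w2.png

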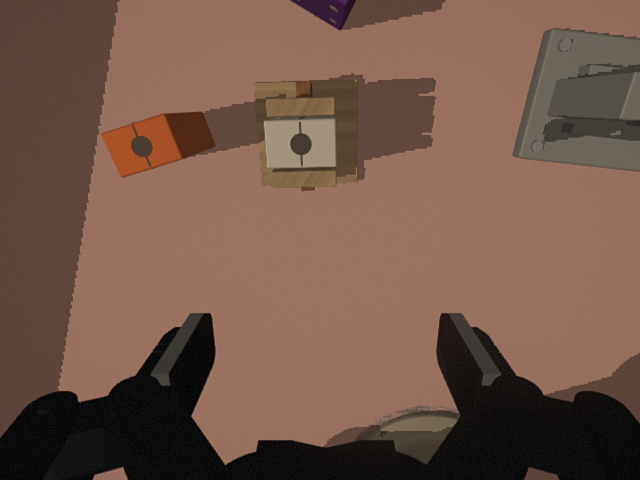

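The wrist view shows the mould top at corners ≈ (265,116), (336,116), (336,168), (266,168) with the hole at (301,144), aligned with the tool; the clamp base corners are (551,30) and (514,156).

Run:
```python
from wr import *
def bk(n,u,v,z):
    d=np.load(f"pics/{n}.npz");M=d["M"];k=d["k"];r=M[:3,:3]@[(u-k[2])/k[0],(v-k[3])/k[1],1];return (M[:3,3]+r*(z-M[2,3])/r[2]).round(1)
for q in((301,144),(300.5,142.2),(265,116),(336,116),(336,168),(266,168)):print(bk("w2",*q,120))
for q in((551,30),(514,156)):print(bk("w2",*q,20))
```

```text
[479.  220.4 120. ]
[480.4 221.  120. ]
[498.4 251.6 120. ]
[504.3 193.7 120. ]
[462.1 189.  120. ]
[456.  248.5 120. ]
[605.6 -14.1  20. ]
[480.1  -9.1  20. ]
```

```bash
python3 -m handwheel '[[[25,12,-40,0,0,0,1],[24,12,-50,0,0,0,1],[0,0,-50,0,0,0,1],[0,0,-40,0,0,0,1],[0,0,-30,0,0,0,1],[0,0,-26,0,0,0,1],[0,0,0,0,0,0,1]]]' 40
python3 -m handwheel '[[[0,0,0,0,0,0,0.3],[0,0,0,0,0,0,0.3],[0,0,0,0,0,0,0],[0,0,0,0,0,0,0],[0,0,0,0,0,0,0],[0,0,0,0,0,0,0]]]' 50
```

```text
time_s: 3.95
eef_pos: [480.2, 219.4, 82.1]
ee_rot: [0.002, 0.999, 0.051, -0.001]
force: [1.2, 0.3, 1.0]
grip_width: 0.996
grip_force: 0.0
time_s: 4.7
eef_pos: [481.5, 220.5, 84.9]
ee_rot: [0.001, 0.999, 0.051, 0.002]
force: [-0.5, 0.2, 6.2]
grip_width: 0.698
grip_force: 53.8
```

Gripped at 59 mm, as expected. Lift it out and carry it to free table at (400,70), squaring the yaw on the way.

```bash
python3 -m handwheel '[[[0,0,15,0,0,0,0],[0,0,30,0,0,0,0],[0,0,40,0,0,0,0],[0,0,40,0,0,0,0],[0,0,20,0,0,0,0],[0,-20,0,0,0,0,0],[-20,-40,0,0,0,-3,0],[-30,-50,0,0,0,-2.8,0]]]'
python3 -m handwheel '[[[-30,-40,0,0,0,0,0],[0,0,-20,0,0,0,0],[0,0,-40,0,0,0,0],[0,0,-40,0,0,0,0],[0,0,-30,0,0,0,0],[0,0,-10,0,0,0,0],[0,0,0,0,0,0,0]]]'
```

```text
time_s: 5.7
eef_pos: [429.9, 109.5, 228.9]
ee_rot: [0.001, 1.0, 0.0, 0.0]
force: [0.4, -2.0, -3.2]
grip_width: 0.698
grip_force: 54.7
time_s: 6.58
eef_pos: [400.9, 70.4, 88.9]
ee_rot: [0.001, 1.0, 0.0, 0.0]
force: [0.4, 0.2, -2.5]
grip_width: 0.695
grip_force: 55.1
```

```bash
python3 -m handwheel '[[[0,0,-8,0,0,0,0],[0,0,-3,0,0,0,0],[0,0,-2,0,0,0,0],[0,0,-1,0,0,0,0],[0,0,0,0,0,0,0]]]'
```

```text
time_s: 7.2
eef_pos: [400.9, 70.5, 74.9]
ee_rot: [0.001, 1.0, 0.0, 0.0]
force: [-2.5, 1.0, 5.1]
grip_width: 0.703
grip_force: 55.5
```

```bash
python3 -m handwheel '[[[0,0,0,0,0,0,0.85],[0,0,0,0,0,0,1],[0,0,0,0,0,0,1],[0,0,30,0,0,0,1],[0,0,50,0,0,0,1],[0,0,30,0,0,0,1],[0,0,0,0,0,10,1],[0,0,0,0,0,10,1]]]'
python3 -m handwheel '[[[0,0,0,0,0,10,1],[0,0,0,0,0,10,1],[0,0,0,0,0,10,1],[0,0,0,0,0,10,1],[0,0,0,0,0,10,1],[0,0,0,0,0,10,1],[0,0,0,0,0,10,1],[0,0,0,0,0,0,1]]]'
python3 wr.py w3
```

```text
time_s: 8.2
eef_pos: [400.7, 70.4, 184.6]
ee_rot: [0.001, 0.984, 0.177, 0.001]
force: [-0.6, 0.9, 0.5]
grip_width: 1.0
grip_force: 0.0
time_s: 9.2
eef_pos: [400.6, 70.4, 184.3]
ee_rot: [0.001, 0.707, 0.707, 0.001]
force: [-0.5, 0.2, -1.0]
grip_width: 1.001
grip_force: 0.0
9.2 [400.59981073  70.41379972 184.30196351] [-0.47982222  0.21638962 -1.03383209]
[[ 1.00000e+00 -1.00000e-03  1.00000e-03  3.99588e+02]
 [-0.00000e+00 -9.46000e-01 -3.23000e-01  1.53301e+02]
 [ 1.00000e-03  3.23000e-01 -9.46000e-01  3.19644e+02]
 [ 0.00000e+00  0.00000e+00  0.00000e+00  1.00000e+00]]
[[ 0.00000e+00 -9.46000e-01 -3.23000e-01  8.28810e+01]
 [ 1.00000e+00  1.00000e-03 -1.00000e-03 -7.42000e-01]
 [ 1.00000e-03 -3.23000e-01  9.46000e-01 -1.35347e+02]
 [ 0.00000e+00  0.00000e+00  0.00000e+00  1.00000e+00]]
```

View pics/w3.png

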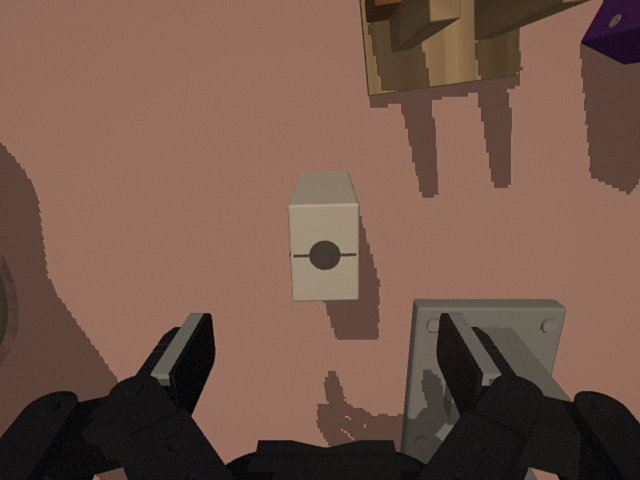

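The mould stands upright and square between the fingers: hole at (325,254), finger midpoint ≈ 326. Regrip it by the 40 mm sides.

```bash
python3 -m handwheel '[[[0,0,-40,0,0,0,1],[0,0,-40,0,0,0,1],[0,0,-25,0,0,0,1],[0,0,0,0,0,0,1],[0,0,0,0,0,0,0.3],[0,0,0,0,0,0,0.1],[0,0,0,0,0,0,-0.5],[0,0,0,0,0,0,-0.5]]]' 50
python3 -m handwheel '[[[0,0,0,0,0,0,-0.5],[0,0,0,0,0,0,-0.5],[0,0,20,0,0,0,-0.5],[0,0,50,0,0,0,-0.5],[0,0,60,0,0,0,-0.5],[0,0,60,0,0,0,-0.5],[0,0,20,0,0,0,-0.5],[0,0,0,0,0,0,-0.5]]]' 50
```

```text
time_s: 10.25
eef_pos: [401.0, 70.4, 80.2]
ee_rot: [0.001, 0.707, 0.707, 0.001]
force: [-2.2, -0.3, 7.5]
grip_width: 0.462
grip_force: 49.5
time_s: 11.25
eef_pos: [400.8, 70.4, 290.2]
ee_rot: [0.002, 0.707, 0.707, 0.002]
force: [1.1, -0.1, -3.5]
grip_width: 0.46
grip_force: 51.7
```

```bash
python3 -m handwheel '[[[10,-40,10,0,0,0,-0.5],[10,-45,0,0,0,0,-0.5],[10,-45,0,0,0,0,-0.5],[0,0,0,0,0,0,-0.5],[0,0,0,0,0,0,-0.5]]]'
python3 wr.py w4; python3 -c "
import cv2;I=cv2.imread('pics/w4.png')[120:480,280:640];cv2.imwrite('pics/w4z.png',cv2.resize(I,(600,600),interpolation=cv2.INTER_CUBIC))"
```

```text
time_s: 11.88
eef_pos: [430.2, -59.1, 298.1]
ee_rot: [-0.0, 0.707, 0.707, 0.001]
force: [0.5, 0.2, -2.7]
grip_width: 0.464
grip_force: 51.5
11.875 [430.16134186 -59.13890889 298.13993586] [ 0.52198737  0.20544941 -2.72352046]
[[ 1.00000e+00  1.00000e-03 -1.00000e-03  4.29339e+02]
 [ 1.00000e-03 -9.47000e-01 -3.22000e-01  2.35790e+01]
 [-1.00000e-03  3.22000e-01 -9.47000e-01  4.33586e+02]
 [ 0.00000e+00  0.00000e+00  0.00000e+00  1.00000e+00]]
[[ 0.00000e+00 -9.46000e-01 -3.23000e-01  8.28830e+01]
 [ 1.00000e+00  1.00000e-03 -1.00000e-03 -7.44000e-01]
 [ 1.00000e-03 -3.23000e-01  9.46000e-01 -1.35346e+02]
 [ 0.00000e+00  0.00000e+00  0.00000e+00  1.00000e+00]]
```

View pics/w4.png

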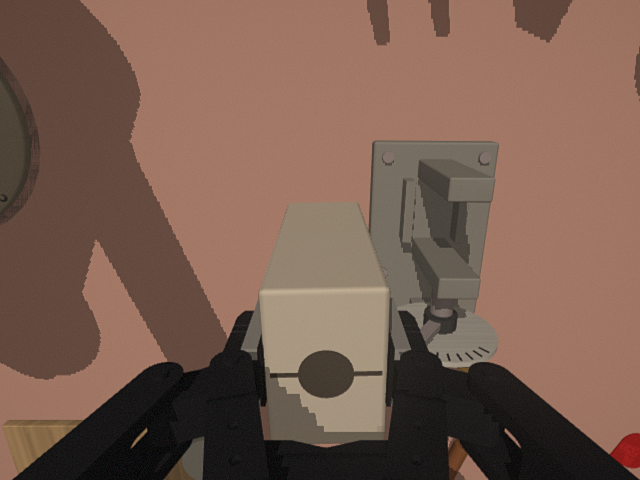

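The wrist view shows the held mould square (hole (326,374)), the clamp base edge (375,143)–(496,143), the +y jamb top (449,180), (493,180), (491,200), (449,200), and the far jamb top (438,277), (478,275), (476,296), (439,296). Fit the clamp from these.

Run:
```python
from wr import *
from fit import W
from scipy.optimize import least_squares
P=[((-65,70,20),(374.5,143)),((65,70,20),(497,143)),((-18,53,130),(449,180)),((18,53,130),(493,180)),((18,33,130),(491,200)),((-18,33,130),(449,200)),((-18,-33,130),(438,277)),((18,-33,130),(478,275)),((18,-53,130),(476,296)),((-18,-53,130),(439,296))]
f=lambda c:np.ravel([pj("w4",W(c,q))-u for q,u in P])
s=least_squares(f,[543,-83,0],x_scale=[10,10,.1],loss="soft_l1");print(s.x.round(3));print(f(s.x).reshape(-1,2).round(1))
print(least_squares(lambda c:pj("w4",[c[0],c[1],328])-(326,374),[430,-60]).x,least_squares(lambda c:pj("w4",[c[0],c[1],328])-(325,291),[430,-60]).x)
```

```text
[ 5.42476e+02 -8.29890e+01 -6.00000e-03]
[[-1.5 -2.8]
 [ 2.3 -1.9]
 [-0.4 -4.2]
 [ 1.8 -3.9]
 [ 0.2  1.2]
 [-3.2  0.9]
 [-0.4 -0.1]
 [ 2.   2.2]
 [ 0.9  2.3]
 [-3.7  2. ]]
[429.49170968 -59.32660121] [429.15585961 -29.58261188]
```

All estimates agree on the clamp at (543,-83), yaw ≈ 0, and the mould is centred on the tool. Move over the pocket and begin lowering.

```bash
python3 -m handwheel '[[[40,-8,0,0,0,0,-0.5],[40,-8,0,0,0,0,-0.5],[33,-8,0,0,0,0,-0.5],[0,0,-30,0,0,0,-0.5],[0,0,-30,0,0,0,-0.5],[0,0,-10,0,0,0,-0.5],[0,0,0,0,0,0,-0.5],[0,0,0,0,0,0,-0.5]]]'
```

```text
time_s: 12.92
eef_pos: [544.1, -83.5, 230.6]
ee_rot: [0.002, 0.707, 0.708, 0.001]
force: [0.1, 0.1, -3.4]
grip_width: 0.468
grip_force: 52.2
```

```bash
python3 -m handwheel '[[[0,0,-8,0,0,0,-0.5],[0,0,-6,0,0,0,-0.5],[0,0,-6,0,0,0,-0.5],[0,0,0,0,0,0,-0.5]]]'
```

```text
time_s: 13.42
eef_pos: [543.4, -83.5, 208.7]
ee_rot: [0.0, 0.707, 0.707, 0.001]
force: [-0.4, 0.2, -3.0]
grip_width: 0.461
grip_force: 52.2
```

```bash
python3 -m handwheel '[[[0,0,-15,0,0,0,-0.5],[0,0,-20,0,0,0,-0.5],[0,0,-20,0,0,0,-0.5],[0,0,-15,0,0,0,-0.5],[0,0,-10,0,0,0,-0.5],[0,0,0,0,0,0,-0.5]]]'
```

```text
time_s: 14.18
eef_pos: [543.5, -83.5, 128.8]
ee_rot: [0.0, 0.707, 0.707, 0.001]
force: [0.2, -0.8, -2.8]
grip_width: 0.467
grip_force: 52.3
```

```bash
python3 -m handwheel '[[[0,0,-6,0,0,0,-0.5],[0,0,-6,0,0,0,-0.5],[0,0,-5,0,0,0,-0.5],[0,0,-5,0,0,0,-0.5],[0,0,0,0,0,0,-0.5]]]'
```

```text
time_s: 14.8
eef_pos: [543.4, -83.5, 106.9]
ee_rot: [0.001, 0.707, 0.707, 0.001]
force: [0.1, -0.1, -2.2]
grip_width: 0.459
grip_force: 52.3
```

Below the lips without contact, 7 mm to go.

```bash
python3 -m handwheel '[[[0,0,-3,0,0,0,-0.5],[0,0,-2,0,0,0,-0.5],[0,0,-1,0,0,0,-0.5],[0,0,-1,0,0,0,-0.5],[0,0,0,0,0,0,-0.5]]]'
```

```text
time_s: 15.42
eef_pos: [543.7, -83.6, 100.4]
ee_rot: [0.001, 0.707, 0.707, 0.001]
force: [-1.3, -0.4, -2.3]
grip_width: 0.46
grip_force: 52.4
```

```bash
python3 -m handwheel '[[[0,0,-1,0,0,0,-0.5],[0,0,-0.5,0,0,0,-0.5],[0,0,0,0,0,0,-0.5]]]'
```

```text
time_s: 15.8
eef_pos: [543.7, -83.6, 100.3]
ee_rot: [0.001, 0.707, 0.707, 0.001]
force: [-4.9, 0.5, 11.5]
grip_width: 0.462
grip_force: 53.9
```

Floor contact at the expected height (bottom at 20 mm). Release, rise, and turn toward the lever.

```bash
python3 -m handwheel '[[[0,0,0,0,0,0,0.7],[0,0,0,0,0,0,0.85],[0,0,0,0,0,0,1],[0,0,20,0,0,0,1],[0,0,50,0,0,0,1],[0,0,60,0,0,0,1],[0,0,60,0,0,-10,1],[-20,0,10,0,0,-10,1]]]'
python3 -m handwheel '[[[-25,0,0,0,0,-10,1],[-25,0,0,0,0,-10,1],[-25,0,0,0,0,-10,1],[-25,0,0,0,0,-10,1],[0,0,0,0,0,-10,1],[0,0,0,0,0,-10,1],[0,0,0,0,0,-10,1],[0,0,0,0,0,0,1]]]'
python3 - <<'E'
from rig import *
import cv2,numpy as np
D=capture("side")["image"][:,:,::-1];S=capture("scene")["image"][:,:,::-1]
a=cv2.resize(D[160:290,285:365],(369,600),interpolation=cv2.INTER_CUBIC);b=cv2.resize(S[160:280,230:330],(400,480),interpolation=cv2.INTER_CUBIC)
o=np.zeros((600,769,3),np.uint8);o[:,:369]=a;o[:480,369:]=b;cv2.imwrite("pics/chk.png",o)
E
```

```text
time_s: 16.8
eef_pos: [524.7, -83.9, 302.7]
ee_rot: [0.004, 0.82, 0.572, 0.003]
force: [0.2, 0.1, -1.1]
grip_width: 1.004
grip_force: 0.0
time_s: 17.8
eef_pos: [423.6, -83.6, 298.8]
ee_rot: [0.001, 1.0, 0.001, 0.0]
force: [-0.0, 0.1, 0.4]
grip_width: 1.003
grip_force: 0.0
```

View pics/chk.png

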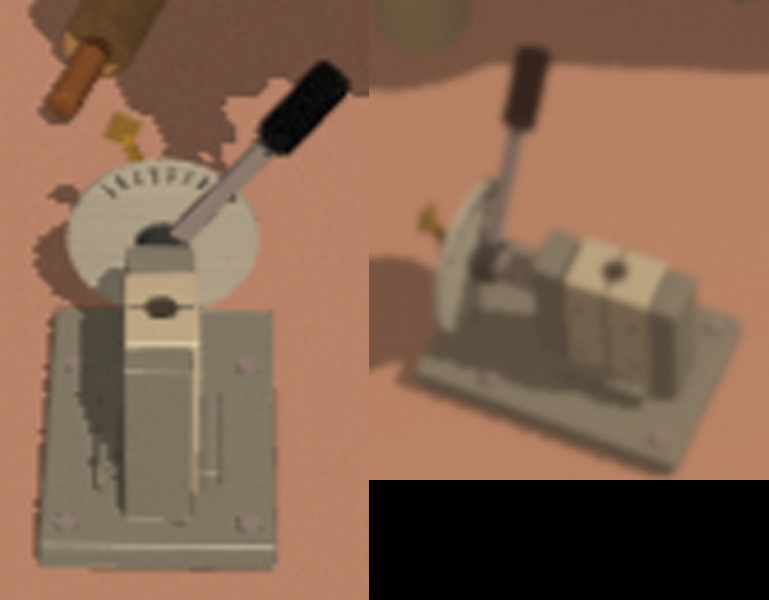

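The mould sits level with the jamb tops, hole up (side crop (160,307), scene crop (615,270)); the lever is unmoved. Now I line the tool up with the lever axis, off the handle's end.

```bash
python3 -m handwheel '[[[0,-20,0,0,-9.3,0,1],[0,-25,-10,0,-9.3,0,1],[0,-25,-20,0,-9.3,0,1],[-1,-24,-19,0,-9.3,0,1],[0,0,0,0,0,0,1],[0,0,0,0,0,0,1]]]'
```

```text
time_s: 18.65
eef_pos: [423.6, -173.2, 253.0]
ee_rot: [-0.001, 0.952, 0.002, 0.307]
force: [0.6, 0.8, -0.5]
grip_width: 0.998
grip_force: 0.0
```

```bash
python3 -m handwheel '[[[0,-4.5,0,0,-1.4,0,1],[14,0,-20,0,0,0,1],[14,0,-20,0,0,0,1],[12,0,-17,0,0,0,1],[7,0,-10,0,0,0,1],[0,0,0,0,0,0,1]]]'
python3 -m handwheel '[[[0,0,0,0,0,0,0],[0,0,0,0,0,0,0],[0,0,0,0,0,0,-0.6],[0,0,0,0,0,0,-0.6],[0,0,0,0,0,0,-0.6],[0,0,0,0,0,0,-0.6],[0,0,0,0,0,0,-0.6]]]' 50
```

```text
time_s: 19.4
eef_pos: [470.9, -177.0, 185.2]
ee_rot: [-0.002, 0.948, 0.003, 0.319]
force: [-1.1, 1.0, -0.9]
grip_width: 0.997
grip_force: 0.0
time_s: 20.27
eef_pos: [470.3, -178.1, 185.7]
ee_rot: [-0.001, 0.948, 0.002, 0.32]
force: [-4.8, -0.6, 3.5]
grip_width: 0.269
grip_force: 48.5
```

Handle gripped (23 mm). Swing along the arc about the hinge.

```bash
python3 -m handwheel '[[[12.2,0,8.1,0,7,0,-0.6],[13.1,0,6.6,0,7,0,-0.6],[0,0,0,0,0,0,-0.6]]]' 60
```

```text
time_s: 20.65
eef_pos: [496.3, -178.1, 200.9]
ee_rot: [-0.001, 0.978, 0.003, 0.207]
force: [-7.9, -3.4, 12.5]
grip_width: 0.264
grip_force: 65.5
```

```bash
python3 -m handwheel '[[[13.8,0,5,0,7,0,-0.6],[14.3,0,3.2,0,7,0,-0.6],[14.6,0,1.5,0,7,0,-0.6],[0,0,0,0,0,0,-0.6]]]'
```

```text
time_s: 21.15
eef_pos: [539.2, -178.4, 210.6]
ee_rot: [-0.002, 1.0, 0.002, 0.025]
force: [-2.6, -3.6, 15.1]
grip_width: 0.267
grip_force: 65.4
```

```bash
python3 -m handwheel '[[[14.7,0,-0.3,0,7,0,-0.6],[14.5,0,-2.1,0,7,0,-0.6],[14.4,0,-3.9,0,7.1,0,-0.6],[0,0,0,0,0,0,-0.6],[0,0,0,0,0,0,-0.6]]]'
```

```text
time_s: 21.78
eef_pos: [582.1, -178.7, 203.3]
ee_rot: [-0.002, 0.988, 0.001, -0.157]
force: [4.4, -4.7, 6.0]
grip_width: 0.265
grip_force: 64.4
```

Release, back off along the lever, and go to the earlier viewpoint to compare lever with pointer.

```bash
python3 -m handwheel '[[[0,0,0,0,0,0,0],[0,0,0,0,0,0,1],[0,0,0,0,0,0,1],[0,0,0,0,0,0,1],[7,0,20,0,0,0,1],[13,0,40,0,0,0,1],[13,0,40,0,0,0,1],[0,0,20,0,-9,0,1]]]'
python3 -m handwheel '[[[-25,-45,0,0,-9,0,1],[-25,-50,0,0,0,0,1],[-25,-50,0,10,0,0,1],[-25,-50,0,10,0,0,1],[-25,-50,-20,10,0,0,1],[-5,-40,-20,10,0,0,1],[0,0,0,0,0,0,1],[0,0,0,0,0,0,1]]]'
python3 wr.py w5; python3 -c "
import cv2;I=cv2.imread('pics/w5.png')[0:240,60:380];cv2.imwrite('pics/w5z.png',cv2.resize(I,(800,600),interpolation=cv2.INTER_CUBIC))"
```

```text
time_s: 22.78
eef_pos: [616.9, -177.7, 321.5]
ee_rot: [-0.003, 0.997, 0.002, -0.08]
force: [1.5, -0.7, -1.4]
grip_width: 0.998
grip_force: 0.0
time_s: 23.78
eef_pos: [488.2, -454.0, 288.8]
ee_rot: [-0.328, 0.945, 0.001, -0.001]
force: [-0.6, 0.8, 1.0]
grip_width: 1.002
grip_force: 0.0
23.775 [ 488.1896389  -454.03030535  288.75753633] [-0.57447211  0.83423642  1.00536364]
[[ 0.00000e+00 -9.46000e-01 -3.26000e-01  5.70785e+02]
 [-7.86000e-01 -2.02000e-01  5.84000e-01 -5.37274e+02]
 [-6.18000e-01  2.56000e-01 -7.43000e-01  3.95111e+02]
 [ 0.00000e+00  0.00000e+00  0.00000e+00  1.00000e+00]]
[[-1.00000e-03 -9.46000e-01 -3.23000e-01  8.22610e+01]
 [ 1.00000e+00 -1.00000e-03  1.00000e-03 -3.64000e-01]
 [-1.00000e-03 -3.23000e-01  9.46000e-01 -1.35261e+02]
 [ 0.00000e+00  0.00000e+00  0.00000e+00  1.00000e+00]]
```

View pics/w5z.png

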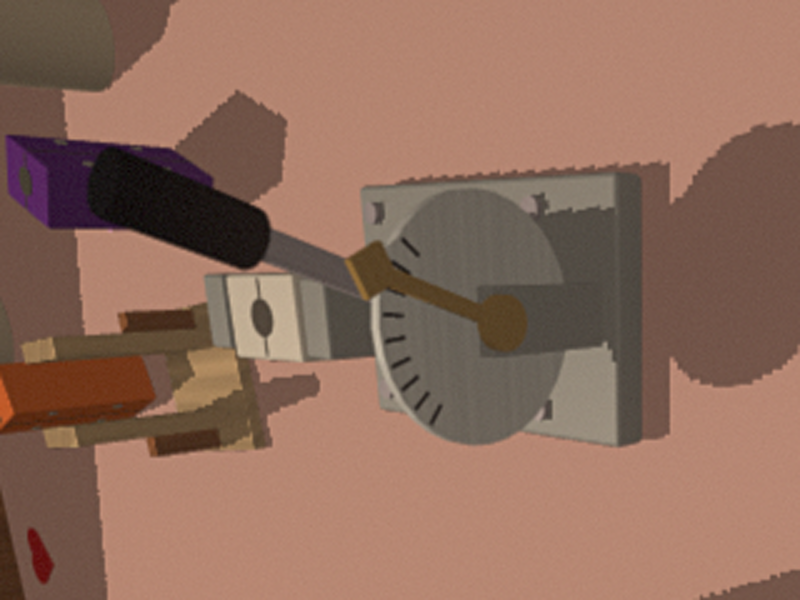

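The view shows the lever axis from (253,237) to (108,184) in the crop, and the pointer from hub (503,322) through diamond centre (371,270): nearly parallel. Mould seated at (262,317). Put numbers on it.

Run:
```python
from wr import *
from fit import W
from scipy.optimize import least_squares
u=lambda x,y:np.array([(x+.5)/2.5-.5+60,(y+.5)/2.5-.5])
d=lambda a,L,y:(L*np.sin(a-.9),y,90+L*np.cos(a-.9))
C=[543,-83,0]
H=pj("w5",W(C,(0,-126,90)));print("hub err",u(503,322)-H)
off=u(503,322)-H
for o in(np.zeros(2),off):
  def ang(y,P,Q):  # direction only, via small line fit
    return least_squares(lambda p:[(lambda v,w:(v[0]*w[1]-v[1]*w[0])/np.hypot(*w))(pj("w5",W(C,d(p[0],P[0],y)))-pj("w5",W(C,d(p[0],Q[0],y))),np.array(u(*P[1]))-u(*Q[1]))],[1.2]).x[0]
  pos=lambda y,L,px:least_squares(lambda p:pj("w5",W(C,d(p[0],L,y)))+o-u(*px),[1.2]).x[0]
  print("pos lever",pos(-95,128,(180,211)),"end",pos(-95,155,(105,183)),"ptr tip",pos(-124,80,(348,261)),"ctr",pos(-124,70,(371,270)))
print("dir lever",ang(-95,(155.5,(106,183)),(100.5,(253,237))),"dir ptr",ang(-124,(70,(371,270)),(0,(503,322))),ang(-124,(60,(400,280)),(10,(480,310))))
```

```text
hub err [-0.90122648  0.20963909]
pos lever 1.233390901604461 end 1.2282133269728848 ptr tip 1.223152455035943 ctr 1.2222229566481546
pos lever 1.2357977683396535 end 1.2300479840900074 ptr tip 1.227315216729917 ctr 1.227122880410258
dir lever 1.2182910800345037 dir ptr 1.2257462189071744 1.2129780691685725
```

Lever and pointer agree to within about 0.01 rad (limit 0.1), and the mould is seated. Handing in.

```bash
python3 -c "
from rig import *
print(finish_job())"
```

```text
the job is handed in; nothing more can be done
None
```

The job is handed in: the mould stands upright on the floor of the clamp's pocket, pouring hole up, and the lever matches the pointer to about 0.01 rad as measured from the camera; the hand-in returned no verdict.

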